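# Lock down the platen of the herb press

## Task

On the small bench press, push the sprung platen all the way down into its housing and, while keeping it down, slide the keeper fully home against its end stop, so that the keeper's tongue lies over the platen's edge and holds it down when you let go. Use a firm but gentle touch, never forcing the platen or the keeper against its stop, and leave the weights and the ink pad beside the press where they are.

Things in the scene. Friction and masses are not known exactly. Their poses are not given: they have to be found in the camera images.
- press: Bench press, fixed on the white work board (its top is 75 mm above the table): grey frame on a foot plate 130 mm (x) by 156 mm (y from -96 to +60 mm). Origin on the board under the platen's centre; z up; the keeper closes toward its +y. Frame top at z = 30 mm; aluminium guide rails along y at x = +-37 to +-50 mm, up to z = 44 mm, with end stops for the keeper at their +y end.
- platen_top (a point): Centre of the top face of the platen (the plunger): a plain steel block 50 mm along press x by 80 mm along press y (-40 to +40 mm) that moves straight up and down. Top at press z = 44.5 mm when up, 30.5 mm when down on its rigid stop. Its spring pushes back with about 5 N at the start and 10 N at the bottom and lifts it again when let go, unless the keeper holds it.
- platen (a joint): Downward travel of the platen in m: 0 up, 0.014 down on its stop. From 0.0125 on it is low enough for the keeper's tongue to pass over it; trapped, it rests against the underside of the tongue at about 0.0125. Fingers sliding on its top drag with about 0.5 to 0.7 of the pressing force.
- tongue (a point): Middle of the tongue's +y edge, at mid-thickness. The keeper is a flat steel slide between the guide rails: at its -y end this solid tongue (underside at press z = 32 mm, top 38 mm, 28 mm long in y), then two side strips with 62 mm free between them, and at its +y end the bridge. This point lies at press y = -48 mm + keeper travel.
- bridge (a point): Middle of the -y face of the keeper's bridge, a bar across x at press z = 46 to 54 mm, 9 mm thick in y; at press y = 6 mm + keeper travel. Tongue, strips and bridge leave a window 62 mm (x) by 54 mm (y) over the platen: shut fingertips let down through it can press the platen and, carried to +y still pressing (they drag on the steel), push the bridge and so the keeper.
- keeper (a joint): Travel of the keeper toward press +y in m: 0 fully open, 0.026 home against the rigid end stop. It starts between 0 and 0.006, slides with about 3 N of friction and stays where it is left. With the platen up, the tongue runs into the platen's side at 0.008; home, it covers 18 mm of the platen.
- weight_200: Loose brass weight, 34 mm across, 44 mm tall, origin under its centre. Stands on the board near the press; leave it alone.
- weight_100: Loose brass weight, 28 mm across, 38 mm tall, origin under its centre. Stands on the board near the press; leave it alone.
- ink_pad: Loose shut tin ink pad, 69 x 96 x 18 mm, origin under its centre. Stands on the board near the press; leave it alone.

How it is judged:
On the way, in this order (a step that is already met when the one before it is completed fails the run):
1. the platen is pushed down below the keeper's tongue while the keeper is still open (value of joint platen above 0.012 m and value of joint keeper below 0.0085 m), for 0.2 s.
2. the keeper is slid home over the held platen (value of joint keeper above 0.0245 m and value of joint platen above 0.0115 m), for 0.2 s.
At the end, for the whole second after the job is handed in: The keeper is home (within 1.5 mm of its end stop), the platen is trapped under its tongue (at least 11.5 mm down) and at rest, and the robot has let go (all of step 2 and velocity of joint platen between -0.005 and 0.005 m/s); the robot touches nothing.
It fails at once if the platen is pressed harder than 45 N (contact force between any of the fingers, the arm and platen above 45 N).
It fails at once if the keeper is pushed harder than 40 N (contact force between any of the fingers, the arm and keeper above 40 N).
It fails at once if a weight or the ink pad is shifted by more than 20 mm (distance of any of weight_200, weight_100, ink_pad from where it was at the start of the episode above 0.02 m).
It fails at once if a weight is tipped over (angle between any of weight_200, weight_100's own z axis and vertical above 0.5 rad).
It also fails if it takes over 64 s, if anything falls off the work surface, if the arm or the gripper's body presses on something with over 40 N, if the wrist force passes 120 N, or if a joint passes its speed limit or range.

## Robot

A 6-joint arm with a two-finger parallel gripper is mounted at the origin on a cart in front of the work surface, level with it; the furniture and walls round the work are solid. World frame = base frame: x ahead of the robot, y to its left, z up, the work surface at z = 0. Lengths are in m, angles in rad, forces in N, time in s.
With the tool pointing down it reaches from about 0.375 to 0.9 m from the base axis. Payload 3.1 kg.
Tool frame: the origin (TCP) lies midway between the tips of the shut fingers; the grasp point (between the pads) lies 19 mm behind it; x points along the fingers, y is the direction in which the jaws open and shut, and the axes are right-handed (so a half turn about x gives the same grasp; the last joint's range is limited). The gripper opens to 85 mm and grips with 20 to 120 N. Pads are 22 mm wide; open, the fingers measure 114 mm over their backs; the gripper's body (76 mm by 85 mm) begins 54 mm behind the grasp point. The pads swing forward as they close: fully open they stand 13 mm farther back than shut.
Start: joints at [1.046, 0.527, 1.433, -0, 1.181, -0.178], TCP at [0.212, 0.588, 0.231] pointing down, gripper open.
Joint ranges: [-3.08, 3.08], [-0.75, 2.2], [0.22, 2.44], [-1.43, 4.57], [0, 2.65], [-2.85, 2.85]. Speed limits (rad/s): [2.79, 2.79, 3.14, 3.14, 3.14, 3.14].

## Interface

Orientations are given as a unit quaternion [x, y, z, w].
In Python, from station import manip gives the robot as it stands.
- The arm moves only by the tool carry_out, never from a script. Its argument "commands" is a list that holds one entry, the list of rows, each a list of 7 numbers: the shift along the tool's x, y, z in units of 25 mm (1.0 is 25 mm), then the turn, a rotation vector about the tool's x, y, z in units of 5 degrees (1.0 is 5 degrees), then the finger opening in mm, from 0 to 85.4. A call has exactly 5 rows; each row is the pose to reach, as a shift and turn from the pose commanded when the call began, along the tool's axes at that moment; what a row does not reach only later rows make up. A row lasts 1/10 s, in which the tool goes at most 50 mm and 8.59 degrees, less where a joint would pass 70% of its speed; a pose out of reach is approached as far as the arm can. A call with a gripper value outside its range is refused whole. The fingers move at their own pace and stop on an object; "force" is the grip in N (left out, the last holds). Time passes only in rows, so rows that repeat a pose let the fingers close, or fill a call up. It gives the time, the measured TCP pose, the force and the opening at its end, in the units of the state.
- manip.sense(): the state, without advancing time (a new reading comes with each control period).
- manip.snapshot(name): name is "side" or "top" or "wrist"; returns a dict with "image" (384x512x3 uint8, red, green, blue), "fx", "fy", "cx", "cy" (pixels), "rvec" (rotation vector, rad) and "tvec" (3), from world to camera coordinates, as OpenCV has them. Camera axes: x right, y down, z forward; pixel columns grow to the right and rows downward; lengths in m; the calibration is good to about 2 mm. A picture is of the moment at which its call begins. There is no depth.
- manip.sign_off(): hands the job in, once; it reports no verdict.
The state is a dict: "t": time; "q": joint angles; "qd": joint speeds; "tau": joint torques, N m; "tcp_pos": TCP position; "tool_rot": TCP orientation; "force": force on the tool from outside, world axes, zero at the start; "ft_torque": the same for the moment, N m; "finger_gap": opening from 0.0 (shut) to 1.0 (fully open).
Only numpy, scipy, OpenCV 4.12 (cv2) and the standard library are available. Lean on these libraries where they do the work, as an engineer would, in place of code of your own. Each camera call takes 0.05 s, during which the arm holds its last target.

## Working session

There is one attempt and no reset: what is moved stays moved. The work goes in short steps, Python scripts to look and compute and a tool call to move; the robot and the scene stay as the last step left them, time stands still between calls to the robot, and variables do not carry over. Pictures are saved under pics/ and viewed, and the job is handed in when it is done.

Besides the shell and the picture viewer there is one more tool, called after ">>>" by a JSON object that holds its "fn" and its "kwargs". carry_out: Moves the arm, as the interface text tells. Its arguments: {"type":"object","properties":{"commands":{"type":"array"},"force":{"type":"number"}},"required":["commands"]}

```bash
mkdir -p pics; cat > h.py <<'E'
from station import manip
import cv2, numpy as np
from scipy.spatial.transform import Rotation as R
np.set_printoptions(precision=4,suppress=True)
def snap(n,f):
    s=manip.snapshot(n); cv2.imwrite('pics/'+f+'.png',s['image'][:,:,::-1])
    np.savez('pics/'+f+'.npz',**s); return s
def load(f): return dict(np.load('pics/'+f+'.npz'))
def K(s): return np.array([[s['fx'],0,s['cx']],[0,s['fy'],s['cy']],[0,0,1.]])
def proj(s,P): return cv2.projectPoints(np.array(P,float).reshape(-1,1,3),s['rvec'],s['tvec'],K(s),None)[0].reshape(-1,2)
def ray(s,u,v,z):
    Rm=cv2.Rodrigues(s['rvec'])[0]; c=-Rm.T@s['tvec'].reshape(3)
    d=Rm.T@np.linalg.inv(K(s))@np.array([u,v,1.]); return c+d*(z-c[2])/d[2]
E
python3 - <<'E'
from h import *
for n in ['top','side','wrist']:
    s=snap(n,n+'0'); Rm=cv2.Rodrigues(s['rvec'])[0]; print(n,-Rm.T@s['tvec'].reshape(3),s['fx'])
st=manip.sense(); print(st)
E
```

```text
top [0.444  0.0372 1.2484] 484.82833314118835
side [0.542  0.8128 0.4768] 481.8795666955155
wrist [0.1436 0.6132 0.373 ] 316.9819410277005
{'t': 0.15, 'q': array([ 1.0455,  0.5283,  1.4336,  0.    ,  1.1814, -0.1785]), 'qd': array([ 0.0004, -0.0014, -0.0026,  0.    ,  0.0012, -0.0007]), 'tau': array([  0.0016, -44.2745, -17.8278,  -0.0002,   0.0055,  -0.    ]), 'tcp_pos': array([0.2121, 0.5873, 0.2305]), 'tool_rot': array([ 0.1215,  0.6967, -0.1226,  0.6963]), 'force': array([-0.3783, -0.0367, -0.6864]), 'ft_torque': array([ 0.0399, -0.0409,  0.0096]), 'finger_gap': 0.9978772242620984}
```

View pics/top0.png

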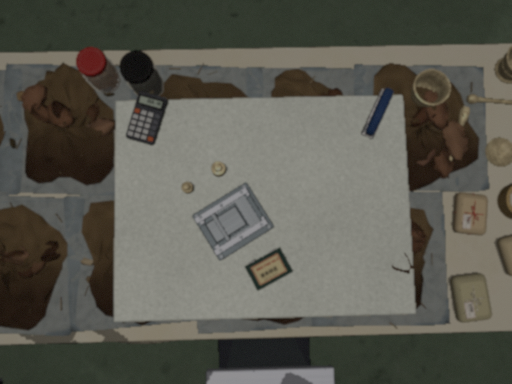

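View pics/side0.png

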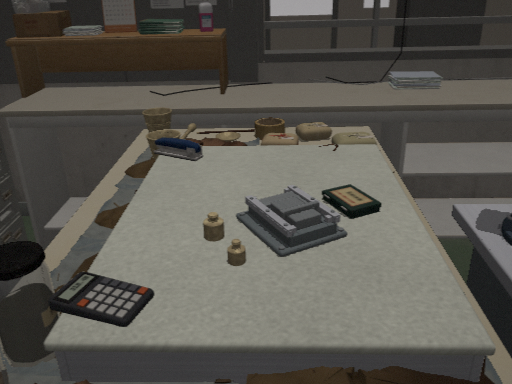

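```bash
python3 - <<'E'
from h import *
for n in ['top0','side0']:
    s=load(n); print(n,proj(s,[[0,0,0],[.5,0,.075],[.5,.2,.075],[.6,0,.075],[.212,.588,.231]]))
s=load('top0'); im=s['image'][:,:,::-1]
c=im[150:310,150:310]; cv2.imwrite('pics/topz.png',cv2.resize(c,(800,800),interpolation=cv2.INTER_CUBIC)[:600])
cv2.imwrite('pics/topz.png',cv2.resize(im[165:285,165:325],(800,600),interpolation=cv2.INTER_CUBIC))
s=load('side0'); im=s['image'][:,:,::-1]
cv2.imwrite('pics/sidez.png',cv2.resize(im[160:280,220:380],(800,600),interpolation=cv2.INTER_CUBIC))
E
```

```text
top0 [[272.1541 431.4668]
 [267.4572 226.379 ]
 [184.6222 228.4501]
 [266.3253 185.4035]
 [-17.8383 372.9095]]
side0 [[562.3977 238.7151]
 [296.9118 204.5576]
 [302.9844 263.7466]
 [243.6551 204.8583]
 [825.4377 402.4237]]
```

View pics/topz.png

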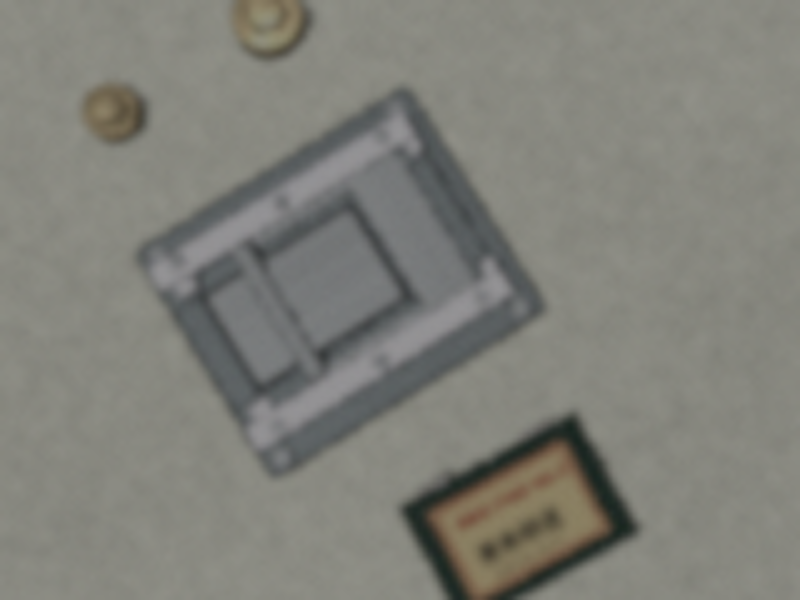

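View pics/sidez.png

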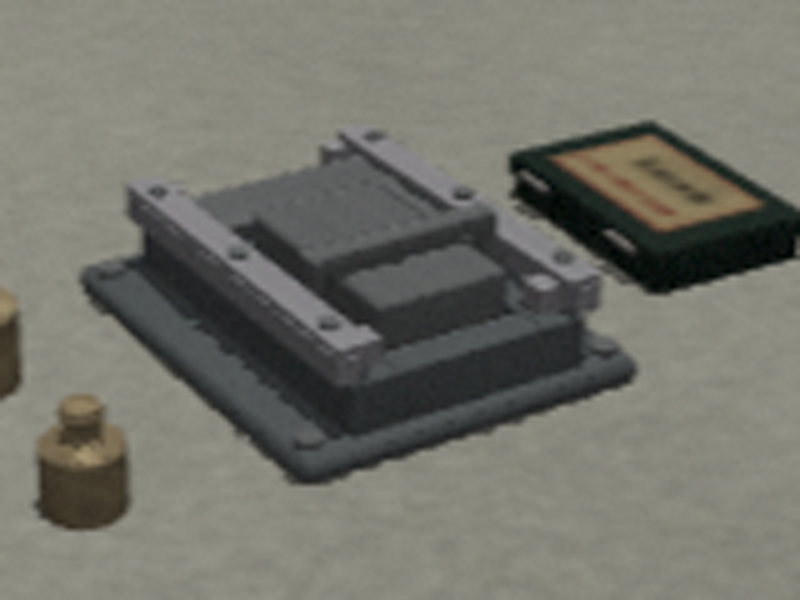

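View pics/wrist0.png

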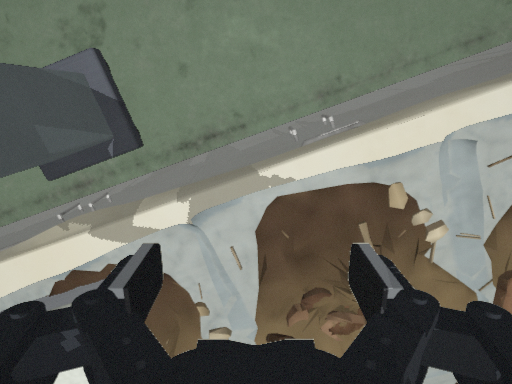

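```bash
cat > fit.py <<'E'
from h import *
from scipy.optimize import least_squares
t=load('top0'); s=load('side0')
zt=lambda p:np.array(p)/5+[165,165]
zs=lambda p:np.array(p)/5+[220,160]
F=.004
ob=[(t,zt((400,88)),(.065,-.096,F)),(t,zt((140,255)),(.065,.06,F)),(t,zt((275,475)),(-.065,.06,F)),(t,zt((545,305)),(-.065,-.096,F)),
(s,zs((305,480)),(.065,.06,F/2)),(s,zs((635,370)),(-.065,.06,F/2)),(s,zs((85,275)),(.065,-.096,F/2)),]
def W(p,P): return np.array([p[0],p[1],.075])+R.from_euler('z',p[2]).apply(P)
def f(p): return np.concatenate([proj(c,W(p,P))[0]-u for c,u,P in ob])
r=least_squares(f,[.5,.08,.5])
if __name__=='__main__':
    print(r.x,np.degrees(r.x[2])); print(r.fun.reshape(-1,2))
    for n,P in dict(pl00=(.025,-.04,.0445),pl10=(-.025,-.04,.0445),pl01=(.025,.04,.0445),pl11=(-.025,.04,.0445),railA=(.037,.06,.044),railB=(-.037,.06,.044),br0=(.037,.006,.054),br1=(-.037,.006,.054),tg0=(.031,-.048,.038),tg1=(-.031,-.048,.038)).items():
        print(n,((proj(t,W(r.x,P))[0]-[165,165])*5).round(),((proj(s,W(r.x,P))[0]-[220,160])*5).round())
E
python3 fit.py
```

```text
[0.5067 0.0974 0.534 ] 30.59465784908487
[[ 1.615  -1.6319]
 [-1.2908 -1.1327]
 [-0.072   0.9327]
 [ 1.1159  0.2718]
 [ 0.3016  0.155 ]
 [ 1.7969  0.4109]
 [-1.2482  0.7212]]
pl00 [350. 202.] [253. 205.]
pl10 [407. 293.] [377. 172.]
pl01 [204. 293.] [382. 300.]
pl11 [260. 385.] [513. 262.]
railA [154. 294.] [385. 338.]
railB [237. 430.] [581. 279.]
br0 [251. 231.] [293. 240.]
br1 [336. 367.] [483. 188.]
tg0 [359. 184.] [226. 217.]
tg1 [429. 296.] [379. 177.]
```

```bash
cat > plan.py <<'E'
from h import *
from fit import r,W
import sys
# target: press-frame x,y,z(mm)
def plan(P, yaw=None, cur=None):
    st=manip.sense(); Rc=R.from_quat(st['tool_rot']); 
    p=W(r.x,np.array(P)/1000)
    out=[]
    for sgn in (1,-1):
        yx=R.from_euler('z',r.x[2]).apply([sgn,0,0]); x=np.array([0,0,-1.]); z=np.cross(x,yx)
        Rt=R.from_matrix(np.stack([x,yx,z],1))
        d=Rc.inv().apply(p-st['tcp_pos'])/.025; w=np.degrees((Rc.inv()*Rt).as_rotvec())/5
        out.append((d,w))
    return st,p,Rc.as_matrix(),out
if __name__=='__main__':
    st,p,M,out=plan([float(a) for a in sys.argv[1:4]])
    i=R.from_euler('z',-r.x[2])
    print('t',st['t'],'tcp press mm',i.apply(st['tcp_pos']-[r.x[0],r.x[1],.075])*1000,'F press',i.apply(st['force']),'gap',st['finger_gap'])
    print(M); print('tgt',p)
    for d,w in out: print('d',d,'w',w)
E
python3 plan.py 0 -21 120
```

```text
t 0.15 tcp press mm [ -4.2138 571.6579 155.5409] F press [-0.3443  0.1609 -0.6864] gap 0.9978772242620984
[[-0.0009  0.3399  0.9404]
 [-0.0015  0.9404 -0.3399]
 [-1.     -0.0017 -0.0003]]
tgt [0.5174 0.0793 0.195 ]
d [  1.4403 -14.9568  18.3918] w [7.9063 0.0028 0.0197]
d [  1.4403 -14.9568  18.3918] w [-28.0937  -0.0252   0.0036]
```

>>> {"fn": "carry_out", "kwargs": {"commands": [[[0,-1,1.23,0,0,0,0],[0,-2,2.46,0,0,0,0],[0,-3,3.69,0,0,0,0],[0,-4,4.92,0,0,0,0],[0,-5,6.15,0,0,0,0]]], "force": 40}}

```text
t: 0.65
tcp_pos: [0.3149, 0.4165, 0.2311]
tool_rot: [0.122, 0.697, -0.122, 0.696]
force: [0.5, 0.3, 0.1]
finger_gap: 0.142
```

>>> {"fn": "carry_out", "kwargs": {"commands": [[[0,-1,1.23,0,0,0,0],[0,-2,2.46,0,0,0,0],[0,-3,3.69,0,0,0,0],[0,-4,4.92,0,0,0,0],[0,-5,6.15,0,0,0,0]]]}}

```text
t: 1.15
tcp_pos: [0.4171, 0.2467, 0.2313]
tool_rot: [0.122, 0.697, -0.122, 0.696]
force: [1.6, -0.1, 0.5]
finger_gap: 0.002
```

>>> {"fn": "carry_out", "kwargs": {"commands": [[[0,-1,1.22,1.6,0,0,0],[0,-2,2.44,3.2,0,0,0],[0,-3,3.66,4.8,0,0,0],[0,-4,4.9,6.4,0,0,0],[0,-4.96,6.1,7.9,0,0,0]]]}}

```text
t: 1.65
tcp_pos: [0.5184, 0.0781, 0.2312]
tool_rot: [0.352, 0.613, -0.352, 0.613]
force: [0.9, 0.5, 0.7]
finger_gap: 0.001
```

```bash
python3 plan.py 0 -21 120; python3 -c "
from h import *
print(manip.sense()['q'])
for n in ['side','wrist','top']: snap(n,n+'1')
s=load('side1'); im=s['image'][:,:,::-1]
cv2.imwrite('pics/sidez1.png',cv2.resize(im[100:280,200:440],(800,600),interpolation=cv2.INTER_CUBIC))"
```

```text
t 1.65 tcp press mm [  0.2734 -22.5813 156.1882] F press [1.0684 0.0035 0.7486] gap 0.0014396773295405904
[[-0.0003  0.8635  0.5043]
 [ 0.0001  0.5043 -0.8635]
 [-1.     -0.0002 -0.0002]]
tgt [0.5174 0.0793 0.195 ]
d [ 1.4475 -0.011  -0.0629] w [-0.0613 -0.0023  0.0022]
d [ 1.4475 -0.011  -0.0629] w [35.9387  0.0035  0.0037]
[-0.0639  0.3927  1.6837  0.0001  1.0654 -0.5926]
```

View pics/sidez1.png

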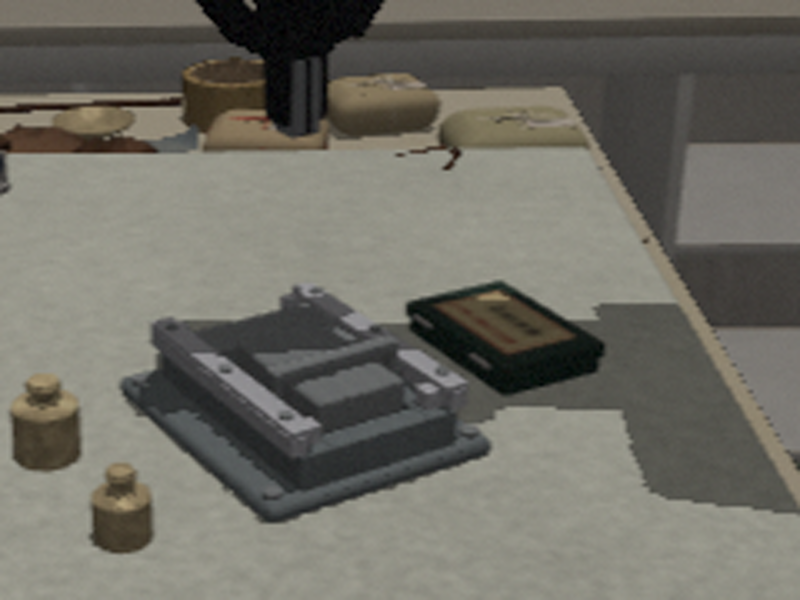

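View pics/wrist1.png

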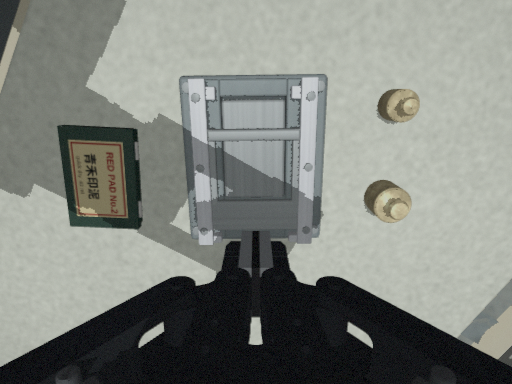

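```bash
python3 -c "
from h import *
from fit import r,W
s=load('wrist1')
for n,P in dict(pl00=(.025,-.04,.0445),pl10=(-.025,-.04,.0445),pl01=(.025,.04,.0445),pl11=(-.025,.04,.0445),fp=(.065,.06,.006),fm=(-.065,.06,.006),br0=(.031,.006,.054),br1=(-.031,.006,.054),tg0=(.031,-.048,.038),tg1=(-.031,-.048,.038),rA=(.037,0,.044),rB=(-.037,0,.044)).items(): print(n,proj(s,W(r.x,P))[0].round(1))
im=s['image'][:,:,::-1]
cv2.imwrite('pics/wz1.png',cv2.resize(im[60:260,170:340],(680,800),interpolation=cv2.INTER_CUBIC)[:600])"
```

```text
pl00 [282.2 198. ]
pl10 [223.  198.8]
pl01 [283.4  99.7]
pl11 [218.6 100.6]
fp [325.9  74.2]
fm [176.3  76.2]
br0 [291.7 145.5]
br1 [211.6 146.5]
tg0 [288.3 204.3]
tg1 [217.3 205.2]
rA [297.5 150.8]
rB [206.2 152. ]
```

View pics/wz1.png

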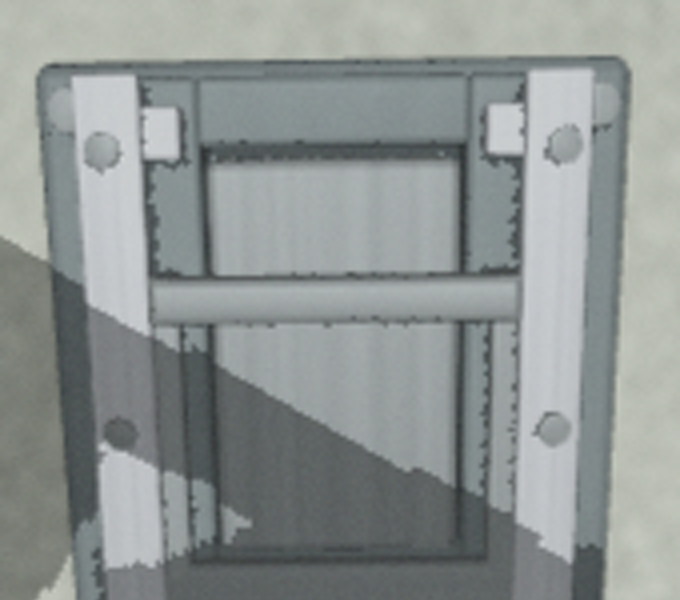

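>>> {"fn": "carry_out", "kwargs": {"commands": [[[0.8,0.04,-0.22,0,0,0,0],[1.7,0.06,-0.22,0,0,0,0],[2.6,0.06,-0.22,0,0,0,0],[3.4,0.06,-0.22,0,0,0,0],[3.84,0.06,-0.22,0,0,0,0]]]}}

```text
t: 2.3
tcp_pos: [0.5143, 0.0865, 0.1337]
tool_rot: [0.349, 0.616, -0.35, 0.613]
force: [0.2, -0.3, -0.5]
finger_gap: 0.001
```

>>> {"fn": "carry_out", "kwargs": {"commands": [[[0,0,0,0,0,0,0],[0,0,0,0,0,0,0],[0,0,0,0,0,0,0],[0,0,0,0,0,0,0],[0,0,0,0,0,0,0]]]}}

```text
t: 2.8
tcp_pos: [0.5168, 0.0852, 0.1361]
tool_rot: [0.35, 0.614, -0.35, 0.615]
force: [0.3, -0.3, 0.2]
finger_gap: -0.002
```

```bash
python3 plan.py 0 -17 44.5; python3 -c "
from h import *
for n in ['side','wrist']: snap(n,n+'2')
s=load('side2'); im=s['image'][:,:,::-1]
a=cv2.resize(im[130:280,220:360],(560,600),interpolation=cv2.INTER_CUBIC)
cv2.imwrite('pics/z2.png',a)"
```

```text
t 2.8 tcp press mm [  2.5018 -15.6639  61.0604] F press [ 0.1062 -0.3541  0.2141] gap -0.0016280263517128254
[[ 0.0015  0.8605  0.5095]
 [-0.0001  0.5095 -0.8605]
 [-1.      0.0013  0.0008]]
tgt [0.5153 0.0827 0.1195]
d [ 0.6623 -0.101   0.0528] w [ 0.007   0.0097 -0.0146]
d [ 0.6623 -0.101   0.0528] w [-35.993    0.023    0.0152]
```

View pics/z2.png

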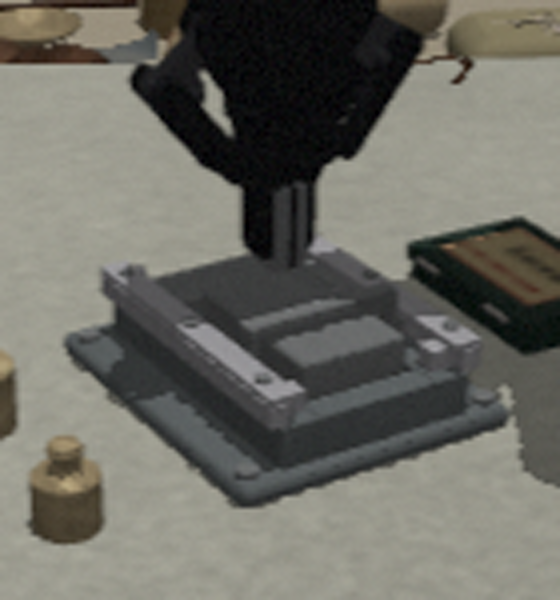

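View pics/wrist2.png

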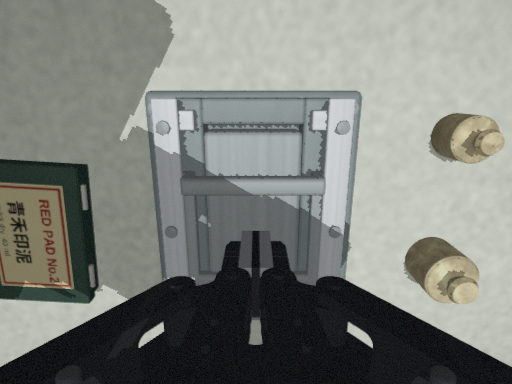

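>>> {"fn": "carry_out", "kwargs": {"commands": [[[0.2,0,0,0,0,0,0],[0.4,0,0,0,0,0,0],[0.5,0,0,0,0,0,0],[0.6,0,0,0,0,0,0],[0.7,0,0,0,0,0,0]]]}}

```text
t: 3.4
tcp_pos: [0.5162, 0.0852, 0.1178]
tool_rot: [0.35, 0.615, -0.35, 0.614]
force: [-1.6, -0.7, 5.9]
finger_gap: -0.0
```

>>> {"fn": "carry_out", "kwargs": {"commands": [[[0.04,0,0,0,0,0,0],[0.08,0,0,0,0,0,0],[0.12,0,0,0,0,0,0],[0.16,0,0,0,0,0,0],[0.2,0,0,0,0,0,0]]]}}

```text
t: 3.9
tcp_pos: [0.5162, 0.0852, 0.1134]
tool_rot: [0.35, 0.614, -0.35, 0.614]
force: [-1.8, -0.4, 6.7]
finger_gap: 0.003
```

```bash
python3 plan.py 0 -17 30.5|head -1
```

```text
t 3.9 tcp press mm [  1.9568 -15.3136  38.4367] F press [-1.7849  0.5547  6.737 ] gap 0.0025515136448404563
```

>>> {"fn": "carry_out", "kwargs": {"commands": [[[0.04,0,0,0,0,0,0],[0.08,0,0,0,0,0,0],[0.12,0,0,0,0,0,0],[0.16,0,0,0,0,0,0],[0.2,0,0,0,0,0,0]]]}}

```text
t: 4.4
tcp_pos: [0.5162, 0.0852, 0.1087]
tool_rot: [0.35, 0.614, -0.35, 0.614]
force: [-1.8, 0.3, 8.6]
finger_gap: 0.001
```

>>> {"fn": "carry_out", "kwargs": {"commands": [[[0.02,0,0,0,0,0,0],[0.04,0,0,0,0,0,0],[0.05,0,0,0,0,0,0],[0.06,0,0,0,0,0,0],[0.06,0,0,0,0,0,0]]]}}

```text
t: 4.9
tcp_pos: [0.5162, 0.0852, 0.1073]
tool_rot: [0.35, 0.614, -0.35, 0.614]
force: [-1.9, 0.7, 10.2]
finger_gap: 0.002
```

```bash
python3 plan.py 0 -17 30.5|head -1
```

```text
t 4.9 tcp press mm [  1.9834 -15.3519  32.2783] F press [-1.2869  1.5282 10.1753] gap 0.0023987817821470993
```

>>> {"fn": "carry_out", "kwargs": {"commands": [[[0.02,0,0,0,0,0,0],[0.04,0,0,0,0,0,0],[0.04,0,0,0,0,0,0],[0.04,0,0,0,0,0,0],[0.04,0,0,0,0,0,0]]]}}

```text
t: 5.4
tcp_pos: [0.5162, 0.0852, 0.1064]
tool_rot: [0.35, 0.614, -0.35, 0.614]
force: [-2.6, -0.4, 9.6]
finger_gap: -0.005
```

>>> {"fn": "carry_out", "kwargs": {"commands": [[[0.02,0,0,0,0,0,0],[0.04,0,0,0,0,0,0],[0.04,0,0,0,0,0,0],[0.04,0,0,0,0,0,0],[0.04,0,0,0,0,0,0]]]}}

```text
t: 5.9
tcp_pos: [0.5162, 0.0852, 0.1055]
tool_rot: [0.35, 0.614, -0.35, 0.614]
force: [-3.6, -0.3, 11.2]
finger_gap: -0.0
```

```bash
python3 plan.py 0 -17 30.5|head -1
```

```text
t 5.9 tcp press mm [  1.9971 -15.3647  30.5496] F press [-3.2734  1.5651 11.1607] gap -0.0003892553486987435
```

>>> {"fn": "carry_out", "kwargs": {"commands": [[[0.02,0,0,0,0,0,0],[0.02,0,0,0,0,0,0],[0.02,0,0,0,0,0,0],[0.02,0,0,0,0,0,0],[0.02,0,0,0,0,0,0]]]}}

```text
t: 6.4
tcp_pos: [0.5162, 0.0852, 0.1055]
tool_rot: [0.35, 0.614, -0.35, 0.615]
force: [-3.4, -0.9, 14.4]
finger_gap: -0.0
```

>>> {"fn": "carry_out", "kwargs": {"commands": [[[0.02,0,0,0,0,0,0],[0.02,0,0,0,0,0,0],[0.02,0,0,0,0,0,0],[0.02,0,0,0,0,0,0],[0.02,0,0,0,0,0,0]]]}}

```text
t: 6.9
tcp_pos: [0.5163, 0.0852, 0.1055]
tool_rot: [0.35, 0.614, -0.35, 0.615]
force: [-4.4, -0.7, 18.2]
finger_gap: -0.0
```

```bash
python3 plan.py 0 -17 30.5|head -1
```

```text
t 6.9 tcp press mm [  2.033  -15.3883  30.5255] F press [-4.1216  1.6698 18.1825] gap -0.00047526560223528426
```

>>> {"fn": "carry_out", "kwargs": {"commands": [[[0,0,-0.1,0,0,0,0],[0,0,-0.2,0,0,0,0],[0,0,-0.3,0,0,0,0],[0,0,-0.4,0,0,0,0],[0,0,-0.5,0,0,0,0]]]}}

```text
t: 7.4
tcp_pos: [0.5146, 0.0938, 0.1056]
tool_rot: [0.35, 0.611, -0.349, 0.618]
force: [2.9, -7.2, 10.9]
finger_gap: -0.003
```

```bash
python3 plan.py 0 -17 30.5|head -1
```

```text
t 7.4 tcp press mm [ 4.9548 -7.0679 30.5976] F press [-1.1898 -7.6929 10.8819] gap -0.003000928889742021
```

>>> {"fn": "carry_out", "kwargs": {"commands": [[[0.02,0,0,0,0,0,0],[0.03,0,0,0,0,0,0],[0.04,-0.02,0,0,0,0,0],[0.04,-0.04,0,0,0,0,0],[0.04,-0.04,0,0,0,0,0]]]}}

```text
t: 7.9
tcp_pos: [0.5145, 0.094, 0.1055]
tool_rot: [0.351, 0.61, -0.348, 0.619]
force: [1.9, -4.2, 15.8]
finger_gap: -0.003
```

```bash
python3 plan.py 0 -17 30.5
```

```text
t 7.9 tcp press mm [ 4.9833 -6.8602 30.5466] F press [-0.5318 -4.5889 15.8218] gap -0.003295372021859409
[[ 0.0124  0.86    0.5101]
 [-0.0023  0.5102 -0.8601]
 [-0.9999  0.0094  0.0083]]
tgt [0.5153 0.0827 0.1055]
d [ 0.0033 -0.1999  0.4053] w [ 0.0161  0.0952 -0.1081]
d [ 0.0033 -0.1999  0.4053] w [-35.9832   0.1698   0.1495]
```

>>> {"fn": "carry_out", "kwargs": {"commands": [[[0,0,-0.08,0,0,0,0],[0.01,0,-0.16,0,0,0,0],[0.01,0,-0.24,0,0,0,0],[0.02,0,-0.32,0,0,0,0],[0.02,0,-0.4,0,0,0,0]]]}}

```text
t: 8.4
tcp_pos: [0.5121, 0.1002, 0.1056]
tool_rot: [0.35, 0.608, -0.348, 0.621]
force: [4.5, -14.5, 15.8]
finger_gap: 0.0
```

```bash
python3 plan.py 0 -17 30.5|head -1
```

```text
t 8.4 tcp press mm [ 6.1042 -0.2906 30.5692] F press [ -3.4576 -14.7489  15.7662] gap 0.0001951815443874082
```

>>> {"fn": "carry_out", "kwargs": {"commands": [[[0,0,-0.06,0,0,0,0],[0.01,-0.02,-0.12,0,0,0,0],[0.01,-0.04,-0.18,0,0,0,0],[0.01,-0.06,-0.24,0,0,0,0],[0.01,-0.08,-0.3,0,0,0,0]]]}}

```text
t: 8.9
tcp_pos: [0.5086, 0.1063, 0.1056]
tool_rot: [0.352, 0.607, -0.347, 0.622]
force: [8.0, -10.5, 14.2]
finger_gap: -0.0
```

```bash
python3 plan.py 0 -17 30.5|head -1;  python3 -c "
from h import *
for n in ['wrist']: snap(n,n+'3')"
```

```text
t 8.9 tcp press mm [ 6.158   6.7287 30.5757] F press [  1.5477 -13.16    14.1771] gap -0.00025207705843851934
```

View pics/wrist3.png

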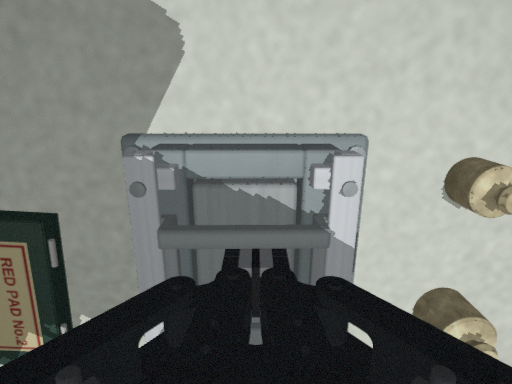

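>>> {"fn": "carry_out", "kwargs": {"commands": [[[0.01,0,-0.06,0,0,0,0],[0.02,-0.02,-0.12,0,0,0,0],[0.02,-0.02,-0.18,0,0,0,0],[0.02,-0.04,-0.24,0,0,0,0],[0.03,-0.04,-0.3,0,0,0,0]]]}}

```text
t: 9.45
tcp_pos: [0.5052, 0.1121, 0.1055]
tool_rot: [0.352, 0.606, -0.347, 0.623]
force: [7.8, -14.3, 20.3]
finger_gap: -0.005
```

```bash
python3 plan.py 0 -17 30.5|head -1
```

```text
t 9.45 tcp press mm [ 6.238  13.4176 30.5185] F press [ -0.603  -16.3119  20.2587] gap -0.004607595663129038
```

>>> {"fn": "carry_out", "kwargs": {"commands": [[[0,0,-0.04,0,0,0,0],[0,0,-0.08,0,0,0,0],[0,-0.02,-0.12,0,0,0,0],[0,-0.02,-0.16,0,0,0,0],[0,-0.02,-0.2,0,0,0,0]]]}}

```text
t: 9.95
tcp_pos: [0.5026, 0.1165, 0.1055]
tool_rot: [0.353, 0.606, -0.346, 0.623]
force: [8.7, -11.2, 19.0]
finger_gap: -0.002
```

```bash
python3 plan.py 0 -17 30.5|head -1
```

```text
t 9.95 tcp press mm [ 6.1897 18.532  30.5256] F press [  1.7596 -14.0473  18.9674] gap -0.001596629835497126
```

Slow steps toward the stop now, watching the lateral force.

>>> {"fn": "carry_out", "kwargs": {"commands": [[[0,0,-0.03,0,0,0,0],[0,0,-0.05,0,0,0,0],[0,0,-0.06,0,0,0,0],[0,0,-0.06,0,0,0,0],[0,0,-0.06,0,0,0,0]]]}}

```text
t: 10.45
tcp_pos: [0.5019, 0.1177, 0.1055]
tool_rot: [0.353, 0.606, -0.346, 0.623]
force: [8.8, -11.9, 17.7]
finger_gap: -0.004
```

```bash
python3 plan.py 0 -17 30.5|head -1
```

```text
t 10.45 tcp press mm [ 6.1902 19.9322 30.5067] F press [  1.5079 -14.667   17.7105] gap -0.00436442659191755
```

>>> {"fn": "carry_out", "kwargs": {"commands": [[[0,0,-0.03,0,0,0,0],[0,0,-0.05,0,0,0,0],[0,0,-0.06,0,0,0,0],[0,0,-0.06,0,0,0,0],[0,0,-0.06,0,0,0,0]]]}}

```text
t: 10.95
tcp_pos: [0.5016, 0.1183, 0.1055]
tool_rot: [0.352, 0.606, -0.346, 0.624]
force: [9.5, -14.8, 17.8]
finger_gap: -0.001
```

```bash
python3 plan.py 0 -17 30.5|head -1;  python3 -c "
from h import *
for n in ['wrist','side']: snap(n,n+'4')
im=load('wrist4')['image'][:,:,::-1]
cv2.imwrite('pics/wz4.png',cv2.resize(im[100:290,110:380],(800,563),interpolation=cv2.INTER_CUBIC))"
```

```text
t 10.95 tcp press mm [ 6.2325 20.6433 30.533 ] F press [  0.615  -17.5568  17.8385] gap -0.0009088277493389327
```

View pics/wz4.png

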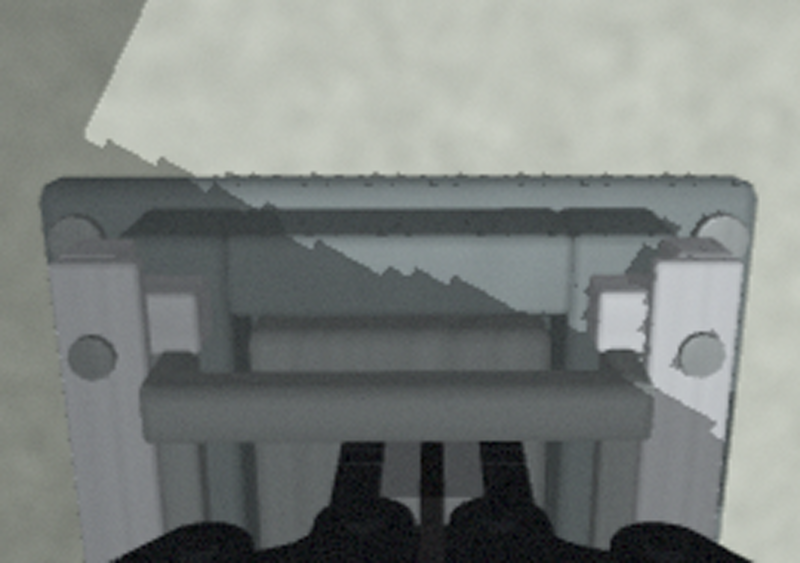

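>>> {"fn": "carry_out", "kwargs": {"commands": [[[0,0,-0.02,0,0,0,0],[0,0,-0.04,0,0,0,0],[0,0,-0.04,0,0,0,0],[0,0,-0.04,0,0,0,0],[0,0,-0.04,0,0,0,0]]]}}

```text
t: 11.55
tcp_pos: [0.5016, 0.1184, 0.1056]
tool_rot: [0.352, 0.605, -0.346, 0.624]
force: [9.5, -18.7, 17.0]
finger_gap: 0.002
```

```bash
python3 plan.py 0 -17 30.5|head -1
```

```text
t 11.55 tcp press mm [ 6.2563 20.6847 30.5544] F press [ -1.3226 -20.9905  17.0114] gap 0.002264886165994127
```

>>> {"fn": "carry_out", "kwargs": {"commands": [[[0,0,0.05,0,0,0,0],[0,0,0.1,0,0,0,0],[0,0,0.15,0,0,0,0],[0,0,0.2,0,0,0,0],[0,0,0.25,0,0,0,0]]]}}

```text
t: 12.05
tcp_pos: [0.5015, 0.1179, 0.1055]
tool_rot: [0.355, 0.608, -0.346, 0.62]
force: [5.3, 4.6, 22.1]
finger_gap: 0.002
```

```bash
python3 plan.py 0 -17 30.5|head -1;  python3 -c "
from h import *
for n in ['wrist']: snap(n,n+'5')
im=load('wrist5')['image'][:,:,::-1]
cv2.imwrite('pics/wz5.png',cv2.resize(im[100:290,110:380],(800,563),interpolation=cv2.INTER_CUBIC))"
```

```text
t 12.05 tcp press mm [ 5.9369 20.3101 30.4693] F press [ 6.9169  1.2064 22.142 ] gap 0.0019241146693243574
```

View pics/wz5.png

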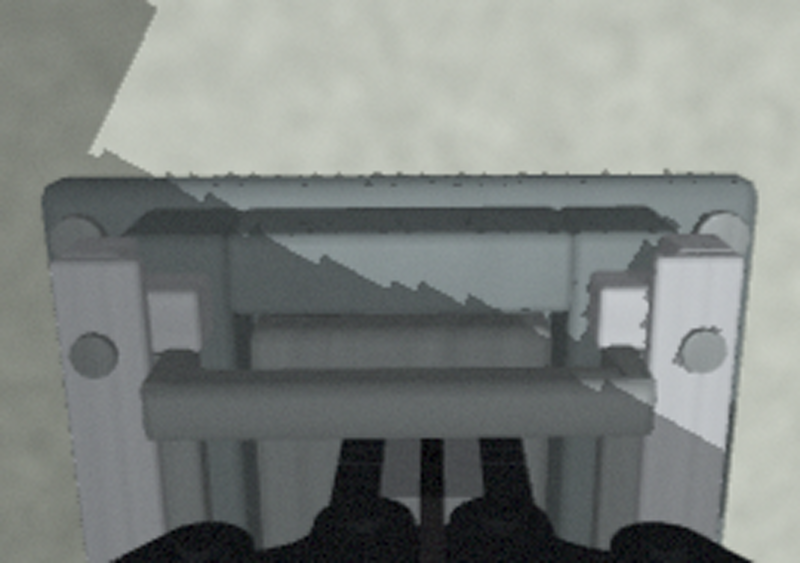

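```bash
python3 -c "
from h import *
from fit import r,W
s=load('wrist5')
k=800/270
for n,P in dict(railEndA=(.0435,.06,.044),railEndB=(-.0435,.06,.044),platA=(.025,.04,.0305),platB=(-.025,.04,.0305),br26a=(.0,.032,.054),br24=(0,.030,.054),br22=(0,.028,.054),br26back=(.0,.041,.054),br24back=(0,.039,.054),ft=(0,.06,.006)).items(): print(n,((proj(s,W(r.x,P))[0]-[110,100])*k).round(1))
"
```

```text
railEndA [693.7 234.7]
railEndB [ 78.5 239.2]
platA [546.2 332.6]
platB [236.5 335.5]
br26a [389.4 448.6]
br24 [389.6 461.4]
br22 [389.8 474. ]
br26back [388.4 389.8]
br24back [388.6 403.1]
ft [392.9 180.7]
```

>>> {"fn": "carry_out", "kwargs": {"commands": [[[-0.06,0,0.05,0,0,0,0],[-0.12,0,0.1,0,0,0,0],[-0.18,0,0.15,0,0,0,0],[-0.24,0,0.15,0,0,0,0],[-0.3,0,0.15,0,0,0,0]]]}}

```text
t: 12.6
tcp_pos: [0.4938, 0.114, 0.1081]
tool_rot: [0.35, 0.614, -0.35, 0.614]
force: [1.1, -1.5, -2.3]
finger_gap: 0.001
```

```bash
python3 plan.py 0 -17 30.5|head -1
```

```text
t 12.6 tcp press mm [-2.6339 20.8506 33.0604] F press [ 0.1631 -1.8323 -2.3144] gap 0.0013173285687153068
```

>>> {"fn": "carry_out", "kwargs": {"commands": [[[0,0,0.1,0,0,0,0],[0,0,0.2,0,0,0,0],[0,0,0.3,0,0,0,0],[-0.2,0,0.3,0,0,0,0],[-0.5,0,0.3,0,0,0,0]]]}}

```text
t: 13.1
tcp_pos: [0.4972, 0.1077, 0.1207]
tool_rot: [0.35, 0.615, -0.351, 0.614]
force: [0.0, 0.5, -0.1]
finger_gap: -0.001
```

>>> {"fn": "carry_out", "kwargs": {"commands": [[[-0.4,0,0,0,0,0,0],[-1,0,0,0,0,0,0],[-1.8,0,0,0,0,0,0],[-2.7,0,0,0,0,0,0],[-3.6,0,0,0,0,0,0]]]}}

```text
t: 13.6
tcp_pos: [0.4976, 0.108, 0.2125]
tool_rot: [0.35, 0.614, -0.35, 0.615]
force: [0.0, -0.4, -1.4]
finger_gap: -0.0
```

>>> {"fn": "carry_out", "kwargs": {"commands": [[[0,0,0.5,0,0,0,0],[0,0,1,0,0,0,0],[0,0,1.5,0,0,0,0],[0,0,2,0,0,0,0],[0,0,2,0,0,0,0]]]}}

```text
t: 14.1
tcp_pos: [0.5242, 0.063, 0.21]
tool_rot: [0.351, 0.614, -0.351, 0.614]
force: [-0.6, 0.1, -0.1]
finger_gap: -0.003
```

```bash
python3 plan.py 0 -17 30.5|head -1;  python3 -c "
from h import *
from fit import r,W
for n in ['wrist','side']: snap(n,n+'6')
im=load('wrist6')['image'][:,:,::-1]
a=cv2.resize(im[30:230,170:340],(510,600),interpolation=cv2.INTER_CUBIC)
cv2.imwrite('pics/wz6.png',a)
im=load('side6')['image'][:,:,::-1]
cv2.imwrite('pics/sz6.png',cv2.resize(im[160:280,220:380],(800,600),interpolation=cv2.INTER_CUBIC))
"
```

```text
t 14.1 tcp press mm [ -2.4564 -38.5218 134.9711] F press [-0.4988  0.3693 -0.0873] gap -0.00296491508555487
```

View pics/wz6.png

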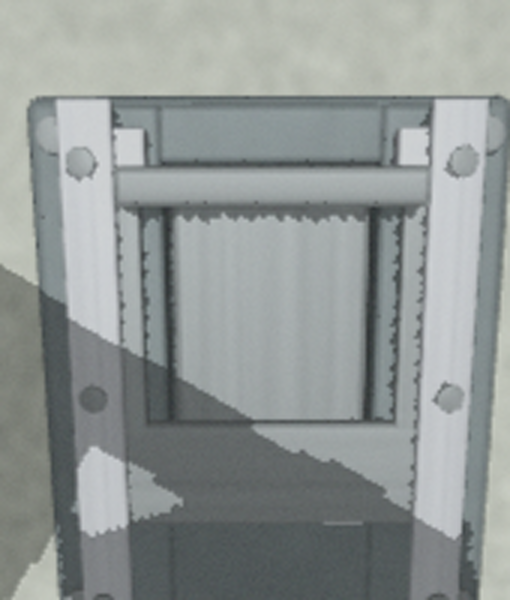

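View pics/sz6.png

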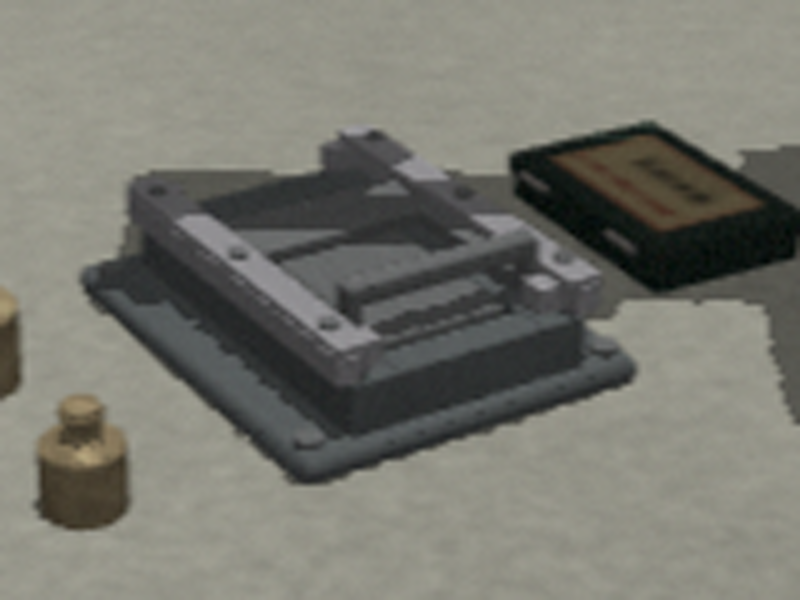

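```bash
python3 -c "
from h import *
from fit import r,W
s=load('wrist6')
for n,P in dict(foot=(0,.06,.006),br26=(0,.032,.054),br24=(0,.03,.054),br26b=(0,.041,.054),tg26=(0,-.022,.038),tg24=(0,-.024,.038),tgback26=(0,-.05,.038)).items(): print(n,((proj(s,W(r.x,P))[0]-[170,30])*3).round(1))
"
```

```text
foot [263.1  97.3]
br26 [264.7 209.3]
br24 [264.7 218.4]
br26b [264.7 167.4]
tg26 [264.2 425.4]
tg24 [264.2 432.9]
tgback26 [264.2 527.6]
```

```bash
python3 -c "
from h import *
print(manip.sign_off())"
```

```text
the job is handed in; nothing more can be done
None
```

The platen is down and trapped under the keeper's tongue, the keeper is home against its end stop, and I handed the job in at about 14 s of the 64 s allowed.

- **Pressing:** I let the shut fingers down through the keeper's window and pressed the platen until its height stopped changing at press z = 30.5 mm, its rigid stop. The press force was about 18 N, and the keeper was still open at about 4 mm of travel.
- **Sliding:** Still pressing with 11 to 20 N, I pushed the bridge toward +y until a further 1 mm of command moved the tool only 0.04 mm. The sideways force, including drag on the platen, was then 21 N. The highest vertical force I read was 22 N.
- **Release:** I backed off, lifted and moved clear. At 2.5 mm above the pressed height the fingers felt no upward push, so the platen had not followed them up.
- **Last checks:** In the final wrist picture the tongue's +y edge and both bridge edges lie within about 1 mm of where they should be at full 26 mm travel. In the side picture the weight that is in view and the ink pad stand where they were. The tool reads no contact force.
- **What disagreed:** The fitted press pose was 1 to 2 mm off sideways in the wrist view. The fingers also drifted about 4 mm toward +x while sliding, which stayed within the window. Forces were only read at the end of each move, so short peaks in between were not seen.

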